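# Stamp the release mark on a retained ink tin

### The arm

A 6-joint arm with a two-finger parallel gripper is mounted at the origin on the work surface. World frame = base frame: x ahead of the robot, y to its left, z up, the work surface at z = 0. Lengths are in m, angles in rad, forces in N, time in s.
With the tool pointing down it reaches from about 0.275 to 0.875 m from the base axis. Payload 12.5 kg.
Tool frame: the origin (TCP) lies on the centre line of the jaws, within the pads' length; the fingertips stand r.finger_overhang ahead of it and the grasp point (between the pads) lies 3 mm ahead of it (r.finger_overhang is the distance from the TCP to the fingertips, in m); z points along the fingers, y is the line along which they close (so a half turn about z gives the same grasp; the last joint's range is limited). The gripper opens to 85 mm and grips with 20 to 120 N. Pads are 22 mm wide; open, the fingers measure 114 mm over their backs; the gripper's body (76 mm by 85 mm) begins 54 mm behind the grasp point. The pads swing forward as they close: fully open they stand 13 mm farther back than shut.
Start: joints at [-1.403, 0.351, 1.652, -0, 1.139, -0.085], TCP at [0.138, -0.532, 0.253] pointing down, gripper open.
Joint ranges: [-2.75, 2.75], [-0.79, 2.1], [0.01, 2.65], [-1.57, 4.71], [0.07, 3.14], [-2.87, 2.87]. Speed limits (rad/s): [2.22, 2.22, 2.79, 3.14, 3.14, 3.14].

### API

Orientations are given as a unit quaternion [x, y, z, w].
In Python, from cell import r, optics gives the robot as it stands. The module is installed in compiled form; this text tells all that it offers. Calls block until the motion is done:
- r.move_to(position, orientation): joint-space move of the TCP to a pose.
- r.move_linear(position, rot=None, vel=0.15): straight line of the TCP; rot=None keeps the orientation; vel is the mean speed in m/s.
- r.set_joints(angles): joint-space move.
- r.set_gripper(opening, squeeze=None): opening from 0.0 (shut) to 1.0 (fully open); squeeze is the grip in N (None keeps the last); returns when the fingers have stopped.
- r.sleep(seconds).
- r.inverse_kinematics(position, orientation): joint angles nearest the present ones, or None.
- optics.get_image(name): name is "side" or "top"; returns a dict with "pixels" (384x512x3 uint8, red, green, blue), "depth" (384x512 float32, m along the optical axis (not along the pixel's ray), 0 where there is no reading), "fx", "fy", "cx", "cy" (pixels), "camera_from_world" (4x4, takes a point from world to camera coordinates). Camera axes: x right, y down, z forward; pixel columns grow to the right and rows downward; lengths in m; the calibration is good to about 2 mm. A picture is of the moment at which its call begins.
A pose or a line that the arm cannot do raises r.PlanningError and nothing moves.
- r.hand_in(): hands the job in; it is judged then, once.
Readings, each from a call of its own:
- r.current_t(): time.
- r.current_q(): joint angles.
- r.current_qvel(): joint speeds.
- r.current_effort(): joint torques, N m.
- r.current_tool_pos(): TCP position.
- r.current_ee_rot(): TCP orientation.
- r.current_contact_force(): force on the tool from outside, world axes, zero at the start.
- r.current_torque(): the same for the moment, N m.
- r.current_opening(): opening from 0.0 (shut) to 1.0 (fully open).
- r.current_finger_force(): force on a finger pad.
Only numpy, scipy, OpenCV 4.12 (cv2) and the standard library are available. Lean on these libraries where they do the work, as an engineer would, in place of code of your own. Each camera call takes 0.05 s, during which the arm holds its last target. There are 200 camera calls.

### The job

Take the orange spring punch out of its blue stand, set its point upright on the middle of the blue spot on the metal disc that seals the clamped tin and press straight down until the punch snaps. Ease off at once, since leaning on it after the snap dents the disc, then put the punch back upright in its stand, fully home, and let go. Do not set the punch off anywhere else and leave the three small loose tins and the steel ring where they are.

Things in the scene. Friction and masses are not known exactly. Their poses are not given: they have to be found in the camera images.
- punch_grip (a point): Centre of the spring punch's square orange grip, where it is held; z up along the punch. Grip 24 x 24 mm (faces square to its x and y), reaching 28 mm above and below this point; above it a black cap, 26 dia x 8 mm; below it a dark steel collar, 34 dia x 8 mm, then a steel nose, 14 dia x 26 mm, with the tip 20 mm out of it (tip end 82 mm below this point).
- punch: The spring punch, loose, 118 mm long, 0.2 to 0.35 kg; origin at the centre of the collar's underside (36 mm below the middle of the grip, 46 mm above the end of the extended tip), z up along it. At first it stands upright in the stand, the collar's underside lying on the stand's top.
- punch_tip (a point): The pointed end (3 mm wide) of the punch's 8 mm thick spring-loaded tip. It moves with the tip.
- plunger (a joint): How far the tip is pressed into the punch, m: 0 fully out, 0.0108 at the hard stop. The push needed starts at about 6 N, climbs to about 13 N at 7 mm, then the punch trips: the push falls suddenly to about 7 N at 9 mm and stays there; at the stop it climbs steeply. The tip springs out again when the punch is lifted.
- stand_mouth (a point): Centre of the hole's mouth, in the top of the fixed blue stand (80 x 80 mm, 60 mm high, on a 110 x 110 x 6 mm foot). Its vertical hole is 22 mm wide with a 3 mm chamfer and goes right through. The punch's nose and tip hang in the hole touching nothing below; its collar lies on the top.
- tin: Steel tin in a fixed clamping nest (aluminium base 110 x 110 x 12 mm, three black posts); origin at the centre of the base's underside. Tin 92 mm across, rim 72 mm above the table, mouth 84 mm wide. Its flat metal sealing disc, 3 to 23 mm below the rim (depth differs, not given), does not move and carries a blue spot, 14 mm across with a white dot in its middle.
- mark (a point): The point straight above the middle of the blue spot, at the height of the tin's rim (72 mm above the table; the disc itself is 3 to 23 mm lower). It is 16 mm from the tin's axis along the tin's x axis. The disc dents if the punch is pushed on it with more than 20 N.
- sample_tin_mid (a point): small loose grey-and-white sample tin, 54 dia x 55 high, centre half-way up (leave alone)
- ink_ring_mid (a point): loose steel ring, 72 outer dia x 14 high, its centre (leave alone)
- red_tin_mid (a point): small loose tin with a red band, 64 dia x 60 high, centre half-way up (leave alone)
- yellow_tin_mid (a point): small loose tin with a yellow band, 64 dia x 60 high, centre half-way up (leave alone)
Not all that is in view belongs to the job. Leave any red look-alike of the punch alone. What is shaped like the tin but pink is not meant.

How it is judged:
On the way, in this order (a step that is already met when the one before it is completed fails the run):
1. the punch is lifted clear of its stand (z of punch_tip in the frame of stand_mouth above 0.005 m), for 0.1 s.
2. the punch, upright, has tripped (tip pressed in more than 8.5 mm) with its tip on the disc within 5 mm of the middle of the blue spot (horizontal distance between punch_tip and mark below 0.005 m and angle between punch's own z axis and vertical below 0.14 rad and value of joint plunger above 0.0085 m and contact force between punch and tin above 1 N), for 0.05 s.
At the end, for the whole second after the job is handed in: The punch stands upright (within 0.1 rad) and at rest in the stand's hole, its axis within 7 mm of the hole's centre and its collar down on the stand's top (within 3 mm), its tip sprung fully out (within 2 mm) (horizontal distance between punch and stand_mouth below 0.007 m and z of punch in the frame of stand_mouth between -0.003 and 0.003 m and angle between punch's own z axis and vertical below 0.1 rad and value of joint plunger below 0.002 m and linear speed of punch below 0.02 m/s); the robot touches nothing.
It fails at once if the punch is pushed on the tin with more than 20 N (the disc is dented) (contact force between punch and tin above 20 N).
It fails at once if the punch trips, or is pressed in almost to tripping, anywhere other than on the blue spot (tip more than 7 mm from its middle) (value of joint plunger above 0.006 m and horizontal distance between punch_tip and mark above 0.007 m).
It fails at once if one of the loose bystanders (grey sample tin, steel ring, red tin, yellow tin) is moved by more than 15 mm (distance of any of sample_tin_mid, ink_ring_mid, red_tin_mid, yellow_tin_mid from where it was at the start of the episode above 0.015 m).
It also fails if it takes over 54 s, if anything falls off the work surface, if the arm or the gripper's body presses on something with over 40 N, if the wrist force passes 120 N, or if a joint passes its speed limit or range.

## Working session

There is one attempt and no reset: what is moved stays moved. The work goes in short steps, each a Python script; the robot and the scene stay as the last script left them, time stands still between calls to the robot, and variables do not carry over. Pictures are saved under pics/ and viewed, at most 10 in all, crops included, and the job is handed in when it is done.

```bash
mkdir -p pics; cat > h.py <<'E'
import numpy as np,cv2
from cell import r,optics
def snap(n):
    d=optics.get_image(n); np.savez('pics/%s.npz'%n,**d); return d
def world(d,u,v,z=None):
    # pixel -> world by depth (z None) or by ray onto plane z
    T=np.linalg.inv(d['camera_from_world']); u=np.asarray(u,float);v=np.asarray(v,float)
    ray=np.stack([(u-d['cx'])/d['fx'],(v-d['cy'])/d['fy'],np.ones_like(u)],-1)
    if z is None:
        dep=d['depth'][v.astype(int),u.astype(int)]; return (ray*dep[...,None])@T[:3,:3].T+T[:3,3]
    w=ray@T[:3,:3].T; s=(z-T[2,3])/w[...,2]; return w*s[...,None]+T[:3,3]
E
python3 - <<'E'
from h import *
for n in('top','side'):
    d=snap(n); cv2.imwrite(f'pics/{n}0.png',cv2.resize(d['pixels'][:,:,::-1],(800,600),interpolation=cv2.INTER_CUBIC))
    print(n,d['fx'],d['cx'],d['cy'],np.round(d['camera_from_world'],3).tolist())
print(r.finger_overhang,r.current_ee_rot(),r.current_contact_force(),r.current_t())
E
```

```text
top 383.0786394517839 260.81632081853496 198.32166811147312 [[-0.021, -1.0, -0.021, 0.024], [-0.991, 0.024, -0.129, 0.541], [0.13, 0.018, -0.991, 1.002], [0.0, 0.0, 0.0, 1.0]]
side 428.8141832102494 257.4875280803915 196.1782639103249 [[-0.986, -0.164, -0.017, 0.538], [-0.069, 0.503, -0.861, 0.106], [0.15, -0.848, -0.508, 0.972], [0.0, 0.0, 0.0, 1.0]]
0.022 [ 9.92024012e-01  1.26047853e-01 -2.01640367e-05 -5.46496466e-04] [ 0.08149773 -0.14685396  0.87763138] 0.1
```

View pics/top0.png

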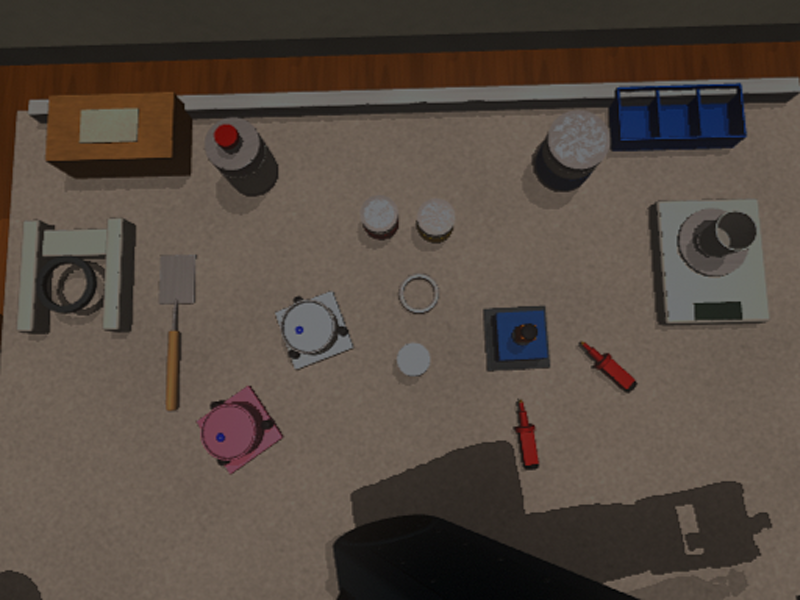

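View pics/side0.png

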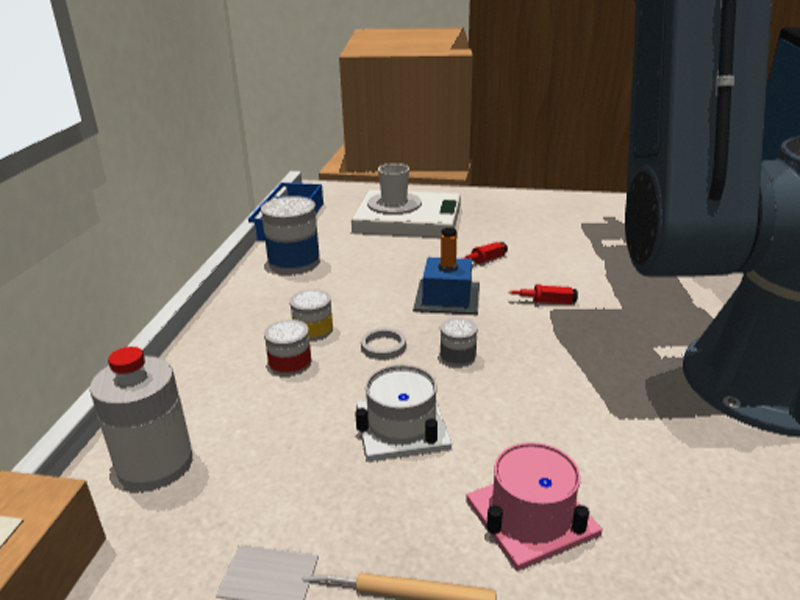

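The top view shows the stand and punch at (522,335) and the grey tin at (310,327), with its spot at (299,330). The side view shows the punch at (448,250) and the spot at (403,397). The pink tin and the red tools are decoys.

```bash
cat > m.py <<'E'
from h import *
D={n:dict(np.load(f'pics/{n}.npz')) for n in('top','side')}
k=1.5625
def mask(d,lo,hi,box):
    h=cv2.cvtColor(d['pixels'],cv2.COLOR_RGB2HSV); m=cv2.inRange(h,lo,hi)
    o=np.zeros_like(m); a,b,c,e=[int(t/k) for t in box]; o[b:e,a:c]=m[b:e,a:c]; return o
def px(m): v,u=np.nonzero(m); return u,v
R={}
for n,bs,bp,bb in(('top',(480,300,555,375),(500,310,545,350),(288,318,310,340)),('side',(410,225,482,315),(435,225,465,272),(390,388,416,406))):
    d=D[n]
    m=mask(d,(105,120,40),(125,255,255),bs); P=world(d,*px(m)); 
    top=(P[:,2]>.05)&(P[:,2]<.08); z=np.median(P[top,2]); print(n,'stand z',z,top.sum(),'range z',np.percentile(P[:,2],[5,50,95]))
    if n=='top':
        mm=m.copy(); u,v=px(m); mm[:]=0; sel=abs(P[:,2]-z)<.006; q=world(d,u[sel],v[sel],z)[:,:2]
        rc=cv2.minAreaRect((q*1000).astype(np.float32)); print('stand rect',rc)
    m=mask(d,(5,120,40),(18,255,255),bp); u,v=px(m); P=world(d,u,v); print('orange',len(u),np.median(P,0),P.min(0),P.max(0))
    rc=cv2.minAreaRect((P[:,:2]*1000).astype(np.float32)); print(' rect',rc)
    m=mask(d,(110,120,60),(130,255,255),bb); u,v=px(m); c=(u.mean(),v.mean()); hull=cv2.minEnclosingCircle(np.stack([u,v],1).astype(np.float32)); P=world(d,u,v)
    print('spot',len(u),c,hull,np.median(P,0)); R[n]=c
    T=np.linalg.inv(d['camera_from_world']); print(' cam',T[:3,3])
    w=[world(d,*R[n],z) for z in(.05,.06,.07)]; print(np.round(w,4).tolist())
# triangulate
A=[];b=[]
for n in R:
    d=D[n];M=d['camera_from_world'];x=(R[n][0]-d['cx'])/d['fx'];y=(R[n][1]-d['cy'])/d['fy']
    for e,row in((x,0),(y,1)): a=M[row]-e*M[2]; A.append(a[:3]);b.append(-a[3])
X=np.linalg.lstsq(np.array(A),np.array(b),rcond=None); print('tri',X[0],X[1])
d=D['side'];u0,v0=[int(t/k) for t in(448,250)]
c=d['pixels'][135:190,270:310,::-1]; c2=D['top']['pixels'][190:238,305:355,::-1]
f=lambda c:cv2.resize(c,(400,500),interpolation=cv2.INTER_NEAREST)
cv2.imwrite('pics/crop1.png',np.hstack([f(c),f(c2)]))
E
python3 m.py
```

```text
top stand z 0.05946896860676798 734 range z [0.05652696 0.0594672  0.06257869]
stand rect ((491.81396484375, -177.83432006835938), (79.56227111816406, 79.31509399414062), 1.7408196926116943)
orange 18 [ 0.48363315 -0.16929253  0.12257659] [ 0.47895205 -0.18843291  0.08982138] [ 0.50183239 -0.16652211  0.13430687]
 rect ((490.2971496582031, -177.2215118408203), (21.413488388061523, 22.228334426879883), 87.33785247802734)
spot 18 (np.float64(191.05555555555554), np.float64(210.83333333333334)) ((191.0, 211.0), 2.2361679077148438) [0.50866693 0.19519889 0.06384218]
 cam [ 0.40681089 -0.00678985  1.06339467]
[[0.5103, 0.198, 0.05], [0.5093, 0.196, 0.06], [0.5083, 0.194, 0.07]]
side stand z 0.05814489859863392 383 range z [0.01105286 0.0483007  0.05956823]
orange 197 [ 0.49402424 -0.16626884  0.09666028] [ 0.48196349 -0.43025901  0.00214054] [ 0.53516036 -0.16166244  0.12453804]
 rect ((507.7666015625, -296.1439208984375), (24.83831024169922, 272.6392517089844), 6.33871603012085)
spot 23 (np.float64(257.9130434782609), np.float64(253.56521739130434)) ((258.0, 253.5), 3.0414812564849854) [0.51174441 0.19448168 0.06353509]
 cam [0.39201934 0.85983387 0.59418467]
[[0.5143, 0.1775, 0.05], [0.5121, 0.1901, 0.06], [0.5098, 0.2026, 0.07]]
tri [0.51000662 0.19527967 0.06410019] [2.4458216e-06]
```

View pics/crop1.png

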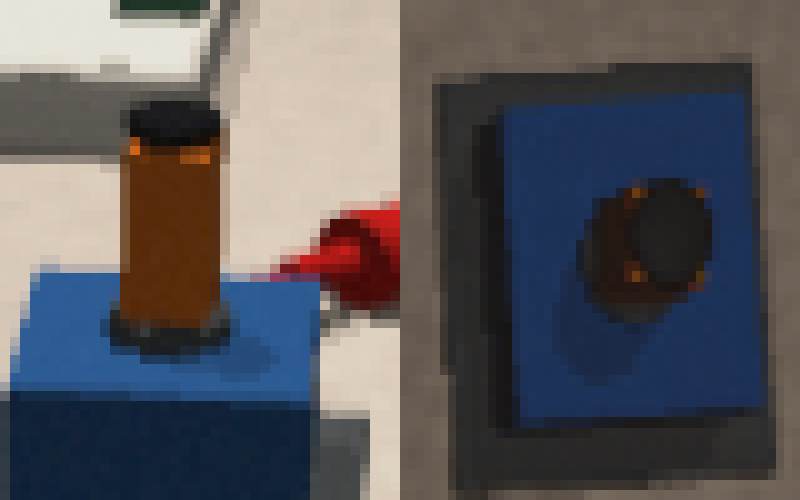

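```bash
python3 - <<'E'
from h import *
d=dict(np.load('pics/top.npz')); print('cap top',world(d,339.,212.6,.132))
s=dict(np.load('pics/side.npz')); print('cap side',world(s,287.3,148.4,.130))
x,y=.491,-.177
Q=[1,0,0,0]
print(r.inverse_kinematics([x,y,.2],Q),r.inverse_kinematics([.51,.195,.2],Q))
r.move_to([x,y,.20],Q)
print(r.current_t(),r.current_tool_pos(),r.current_contact_force())
for n in('top','side'): snap(n)
s=dict(np.load('pics/side.npz'));t=dict(np.load('pics/top.npz'))
cv2.imwrite('pics/appr.png',np.hstack([cv2.resize(a[:,:,::-1],(400,500)) for a in(s['pixels'][90:200,240:328],t['pixels'][150:250,290:370])]))
E
```

```text
cap top [ 0.48924475 -0.17947022  0.132     ]
cap side [ 0.49237549 -0.16963127  0.13      ]
[-4.35199074e-01  3.64438316e-01  1.77803199e+00 -4.44089210e-16
  9.99122350e-01  1.13559725e+00] [ 2.79934617e-01  4.05284787e-01  1.71577774e+00 -4.44089210e-16
  1.02053013e+00  1.85073094e+00]
1.9333 [ 0.49087147 -0.17767583  0.2000999 ] [-0.44524406  0.34882966 -0.34220695]
```

View pics/appr.png

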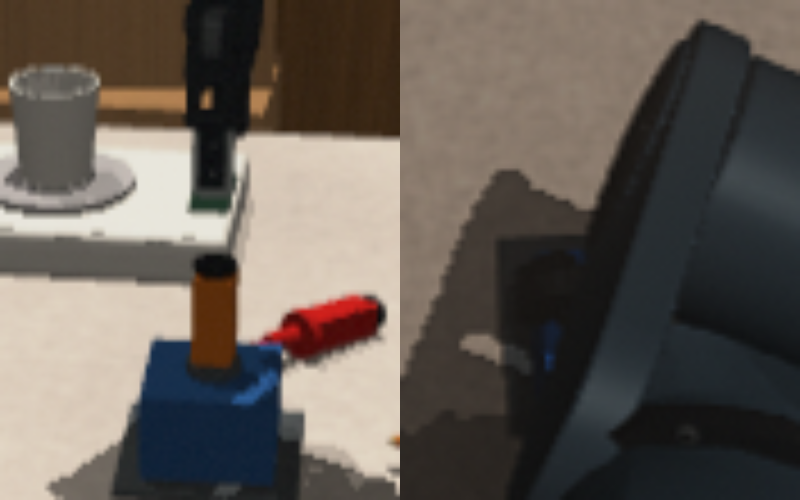

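The side view shows the finger (u≈212) lined up over the punch (u≈214), so I'm descending to grip it.

```bash
python3 - <<'E'
from h import *
x,y=.491,-.177
r.move_linear([x,y,.100],vel=.1)
print(r.current_tool_pos(),r.current_contact_force())
r.set_gripper(0.0,70)
print(r.current_opening(),r.current_finger_force(),r.current_contact_force(),r.current_torque(),r.current_tool_pos())
r.move_linear([x,y,.100+.06],vel=.1)
r.move_linear([x,y,.215],vel=.15)
print(r.current_t(),r.current_opening(),r.current_contact_force(),r.current_torque(),r.current_tool_pos())
# carry above loose tins, to above the tin
r.move_to([.51,.195,.215],[1,0,0,0])
print(r.current_t(),r.current_tool_pos(),r.current_ee_rot())
r.move_linear([.51,.195,.172],vel=.1)
s=snap('side');t=snap('top')
print(r.current_t(),r.current_opening(),r.current_contact_force(),r.current_torque(),r.current_tool_pos())
cv2.imwrite('pics/over.png',np.hstack([cv2.resize(a[:,:,::-1],(400,600),interpolation=cv2.INTER_CUBIC) for a in(s['pixels'][180:300,215:295],t['pixels'][150:270,150:230])]))
E
```

```text
[ 0.49132114 -0.17714064  0.10053087] [0.59557539 0.35767312 1.0313165 ]
0.27505155226211725 68.62433910369873 [-1.25753972  0.71627089  4.95694489] [0.09495551 0.14109729 0.01763393] [ 0.49114751 -0.17708666  0.10028619]
5.0417 0.27141652195180244 [-0.45235662 -0.07579589 -3.05643571] [-0.01222397  0.02584639 -0.02209949] [ 0.49062628 -0.17682924  0.21409255]
6.4333 [0.51023684 0.19411112 0.21480026] [ 9.99999888e-01 -4.31593373e-04 -1.19571458e-04  1.51968471e-04]
7.1167 0.26595284637482336 [ 0.28809928 -0.42959062 -2.74076332] [-0.05134738 -0.06887861  0.04553403] [0.51046079 0.19501353 0.17275159]
```

View pics/over.png

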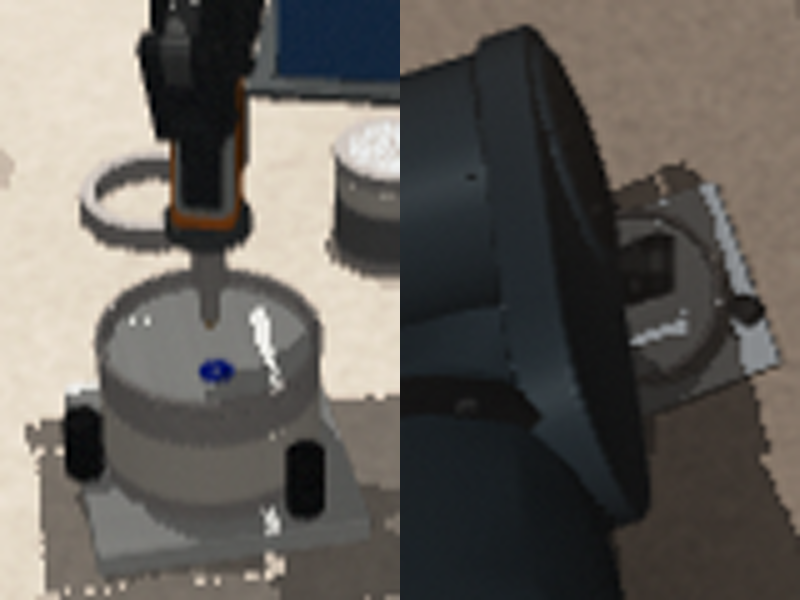

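The side crop shows the tip at about (209,328), just above the spot at (217,371), with the punch upright. The arm hides the top view, so I'll work out the offset from the side rays.

```bash
python3 - <<'E'
from h import *
s=dict(np.load('pics/side.npz'))
p=r.current_tool_pos(); zt=p[2]-.0863
print('tip',world(s,215+209/5-.5,180+328/5-.5,zt),'tcp',p,zt)
h=cv2.cvtColor(s['pixels'],cv2.COLOR_RGB2HSV);m=cv2.inRange(h,(110,120,60),(130,255,255))[248:262,248:270]
v,u=np.nonzero(m);u=u+248;v=v+248
print('spot',len(u),u.mean(),v.mean(),u.min(),u.max(),v.min(),v.max(),world(s,u.mean(),v.mean(),.0638))
# axis direction: nose top at crop (208,250)
M=s['camera_from_world']
def pr(P): c=M[:3,:3]@P+M[:3,3]; return c[0]/c[2]*s['fx']+s['cx'],c[1]/c[2]*s['fy']+s['cy']
for z in(zt,zt+.046,zt+.082): print(np.round((np.array(pr(np.array([p[0],p[1],z])))-[214.5,179.5])*5,1))
E
```

```text
tip [0.51356792 0.19749667 0.08645159] tcp [0.51046079 0.19501353 0.17275159] 0.08645158759049311
spot 22 257.90909090909093 253.54545454545453 255 261 252 255 [0.51121513 0.19477511 0.0638    ]
[217.9 324.9]
[215.9 227.7]
[214.2 147.7]
```

```bash
python3 - <<'E'
from h import *
r.move_linear([.5081,.194,.165],vel=.1)
z=.165
f0=r.current_contact_force()[2]
while z>.143:
    z-=.0005; r.move_linear([.5081,.194,z],vel=.02)
    f=r.current_contact_force()[2]-f0
    if f>3.5: break
print('contact',z,f,r.current_tool_pos(),r.current_contact_force(),r.current_torque(),r.current_t())
s=snap('side')
cv2.imwrite('pics/touch.png',cv2.resize(s['pixels'][215:275,220:300,::-1],(800,600),interpolation=cv2.INTER_CUBIC))
E
```

```text
contact 0.15 3.6676966904419395 [0.50824158 0.19402997 0.15025031] [-0.35857364 -0.17751011  1.07129713] [-0.08980379  0.13005546 -0.05021828] 14.8667
```

View pics/touch.png

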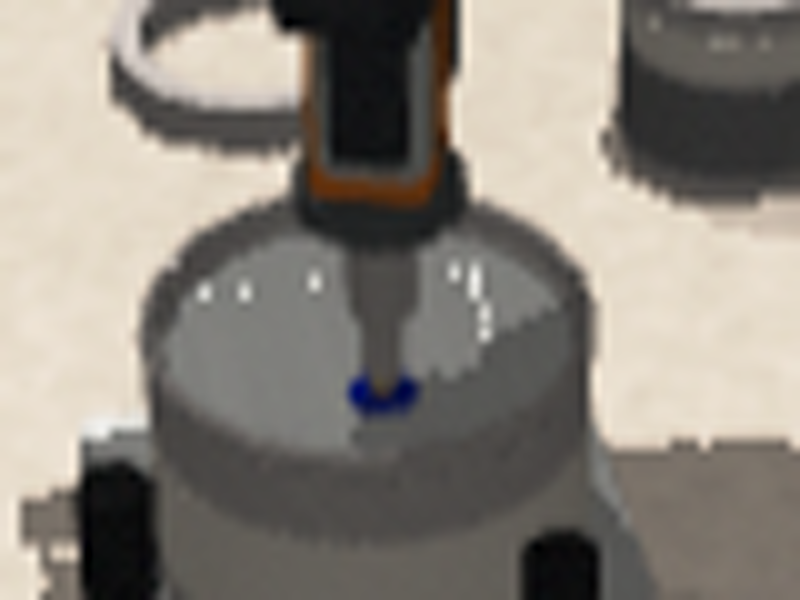

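The tip is at (382,392) and the spot's centre is at about (383,393), so it is centred. I'll press in small steps while watching the force.

```bash
python3 - <<'E'
from h import *
x,y=.5081,.194; f0=-2.6
z=.1455; r.move_linear([x,y,z],vel=.01)
L=[];fm=0;ok=False
while z>.1385:
    z-=.0004; r.move_linear([x,y,z],vel=.01)
    f=np.mean([r.current_contact_force()[2] for _ in range(3)])-f0; zz=r.current_tool_pos()[2]
    L.append((round(z,4),round(float(zz),4),round(float(f),1))); fm=max(fm,f)
    if f>16.5: break
    if fm>10 and f<fm-3.5:
        ok=True; break
if ok:
    z=min(z,.1505-.0092+.0001) if z>.1412 else z
    r.move_linear([x,y,z],vel=.01); r.sleep(.1); L.append(('end',r.current_tool_pos()[2],r.current_contact_force()[2]-f0))
    r.move_linear([x,y,.165],vel=.08)
print(ok,L,r.current_t(),r.current_tool_pos(),r.current_contact_force())
E
```

```text
True [(0.1451, 0.1455, 9.2), (0.1447, 0.1452, 10.6), (0.1443, 0.1448, 10.6), (0.1439, 0.1445, 12.1), (0.1435, 0.1442, 12.3), (0.1431, 0.1438, 12.9), (0.1427, 0.1434, 12.5), (0.1423, 0.143, 14.2), (0.1419, 0.1426, 13.2), (0.1415, 0.1421, 10.7), (0.1411, 0.1415, 10.1), ('end', np.float64(0.14148904771937204), np.float64(9.09961507431602))] 19.0667 [0.50791905 0.19394249 0.16483144] [-0.82038666 -0.39027702 -3.78689197]
```

The force was still falling at about 9 N (roughly 8.3 mm in), which may be short of the required 8.5 mm. I'll press again on the same spot, about 1 mm deeper.

```bash
python3 - <<'E'
from h import *
x,y=.5081,.194; f0=-2.9
r.move_linear([x,y,.152],vel=.08)
r.move_linear([x,y,.1420],vel=.015)
L=[];z=.1420
while z>.13985:
    z-=.0003; r.move_linear([x,y,z],vel=.01)
    f=np.mean([r.current_contact_force()[2] for _ in range(3)])-f0
    L.append((round(z,4),round(float(r.current_tool_pos()[2]),4),round(float(f),1)))
    if f>16.5: break
    if z<.1404 and f<9: break
r.sleep(.1); L.append((r.current_tool_pos()[2],r.current_contact_force()[2]-f0))
r.move_linear([x,y,.165],vel=.08)
print(L,r.current_t(),r.current_contact_force())
E
```

```text
[(0.1417, 0.1428, 12.9), (0.1414, 0.1424, 11.9), (0.1411, 0.142, 11.6), (0.1408, 0.1416, 10.4), (0.1405, 0.1411, 8.3), (0.1402, 0.1408, 8.5), (np.float64(0.14076108525851544), np.float64(8.521660669639207))] 22.25 [ 0.22910761  0.38115716 -2.6039987 ]
```

```bash
python3 - <<'E'
from h import *
x,y=.5081,.194; f0=-2.6
r.move_linear([x,y,.152],vel=.08)
r.move_linear([x,y,.1405],vel=.015)
L=[];z=.1405
while z>.13985:
    z-=.0002; r.move_linear([x,y,z],vel=.01)
    f=np.mean([r.current_contact_force()[2] for _ in range(3)])-f0
    L.append((round(z,4),round(float(r.current_tool_pos()[2]),4),round(float(f),1)))
    if f>11 and L[-1][1]<.141: break
r.sleep(.06); L.append((r.current_tool_pos()[2],r.current_contact_force()[2]-f0))
r.move_linear([x,y,.215],vel=.15)
print(L,r.current_t(),r.current_contact_force(),r.current_opening())
X,Y=.491,-.177
r.move_to([X,Y,.215],[1,0,0,0])
r.move_linear([X,Y,.165],vel=.1)
print(r.current_t(),r.current_tool_pos())
s=snap('side')
cv2.imwrite('pics/ret.png',cv2.resize(s['pixels'][125:215,230:350,::-1],(800,600),interpolation=cv2.INTER_CUBIC))
E
```

```text
[(0.1403, 0.1409, 9.0), (0.1401, 0.1406, 8.0), (0.1399, 0.1403, 6.9), (0.1397, 0.1399, 6.5), (np.float64(0.13980716099201998), np.float64(7.522241307441323))] 25.1833 [-0.71655299 -0.18503249 -3.08505823] 0.2717556586124126
27.225 [ 0.49134412 -0.17690592  0.16537813]
```

View pics/ret.png

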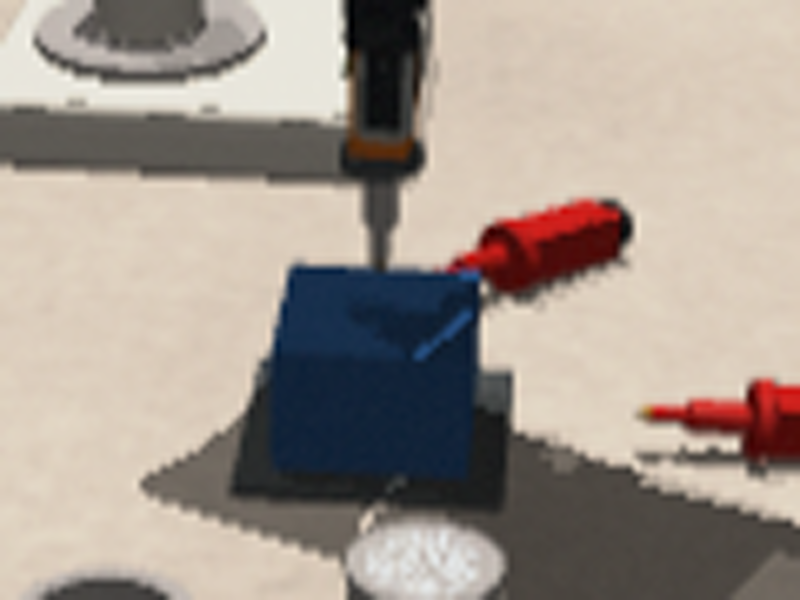

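The force reached the 7 N plateau, so the trip is certain. The punch hangs upright over the stand: its tip is at u≈380 and the stand's centre is at about 383. I'll lower it with a force guard.

```bash
python3 - <<'E'
from h import *
X,Y=.491,-.177
f0=r.current_contact_force()[2]; z=.165; ok=True
while z>.0975:
    z-=.004 if z>.107 else .0007
    r.move_linear([X,Y,z],vel=.04)
    F=r.current_contact_force(); 
    if F[2]-f0>4 or np.hypot(F[0],F[1])>6: break
print(z,F,f0,r.current_tool_pos(),r.current_t())
if z<.105:
    r.set_gripper(.6); r.sleep(.2)
    print(r.current_opening())
    r.move_linear([X,Y,.2],vel=.1); r.move_to([.30,-.40,.30],[1,0,0,0])
    s=snap('side');t=snap('top'); print(r.current_t())
    cv2.imwrite('pics/fin.png',np.hstack([cv2.resize(a[:,:,::-1],(400,500),interpolation=cv2.INTER_CUBIC) for a in(s['pixels'][130:220,250:322],t['pixels'][180:250,305:361])]))
E
```

```text
0.10009999999999991 [-0.59147238  0.12789144  1.57083206] -3.702258799450709 [ 0.491104   -0.17704142  0.10030634] 32.775
0.599909743733171
35.7917
```

View pics/fin.png

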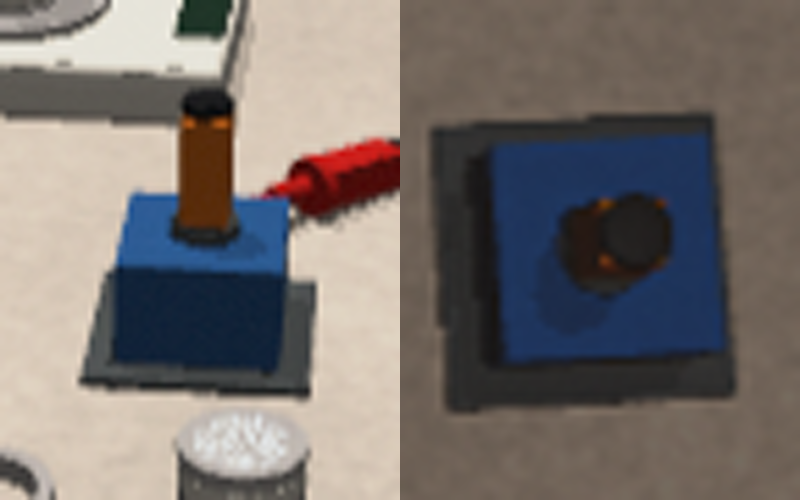

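Both views show the punch upright and seated in the stand: its collar at (206,230) is flat on the top. The gripper is clear.

```bash
python3 -c "
from h import *
print(r.hand_in(),r.current_t())"
```

```text
the job is handed in; nothing more can be done
the job is handed in; nothing more can be done
```

I handed in the job: the punch was tripped on the blue spot (pressed three times there, since the first may have been just short; highest reading about 14 N against the 20 N limit) and is back upright, fully home in its stand and released. The verdict was not shown.

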